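Load the water samples into the caddy

ROBOT

A 7-joint arm with a two-finger parallel gripper is mounted at the origin on the work surface. World frame = base frame: x ahead of the robot, y to its left, z up, the work surface at z = 0. Lengths are in m, angles in rad, forces in N, time in s.
With the tool pointing down it reaches from about 0.425 to 1.025 m from the base axis. Payload 9.4 kg.
Tool frame: the origin (TCP) lies midway between the tips of the shut fingers; the grasp point (between the pads) lies manip.grip_point_offset behind it (manip.grip_point_offset is the distance from the TCP to the grasp point, in m); z points along the fingers, x is the direction in which the jaws open and shut, and the axes are right-handed (so a half turn about z gives the same grasp; the last joint's range is limited). The gripper opens to 93 mm and grips with 3 to 60 N. Pads are 15 mm wide; open, the fingers measure 128 mm over their backs; the gripper's body (75 mm by 188 mm) begins 65 mm behind the grasp point.
Start: joints at [-1.425, 0.599, -0.003, 1.599, 0.002, 0.943, -0.08], TCP at [0.16, 0.707, 0.179] pointing down, gripper open.
Joint ranges: [-2.57, 2.57], [-0.35, 1.97], [-1.29, 1.29], [0.11, 2.56], [-1.05, 4.19], [0.11, 1.86], [-2.63, 2.63]. Speed limits (rad/s): [2.22, 2.22, 3.01, 3.01, 3.14, 3.14, 3.14].

INTERFACE

Orientations are given as a unit quaternion [x, y, z, w].
In Python, from plant import status, viewer, manip, models gives the robot as it stands.
- The arm moves only by the shell command python3 -m inch 'ROWS'. ROWS is JSON, a list of rows, each a list of 5 numbers: the shift along the tool's x, y, z in m, then the turn about the tool's z in rad, then the closure, from -1 (fully open) to 1 (shut), so that 0 is half open. In form: [[tx, ty, tz, twist, claw], ...]. A call has exactly 10 rows; each row is the pose to reach, as a shift and turn from the pose commanded when the call began, along the tool's axes at that moment; what a row does not reach only later rows make up. A row lasts 1/10 s, in which the tool goes at most 50 mm and 8.59 degrees, less where a joint would pass 70% of its speed; a pose out of reach is approached as far as the arm can. A call with a gripper value outside its range is refused whole. The fingers move at their own pace and stop on an object; the grip force is fixed at half the most. Time passes only in rows, so rows that repeat a pose let the fingers close, or fill a call up. It gives the time, the measured TCP pose, the force and the opening at its end, in the units of the state.
- status.state(): the state, without advancing time (a new reading comes with each control period).
- viewer.grab_frame(name): name is "side" or "top" or "wrist"; returns a dict with "pixels" (400x640x3 uint8, red, green, blue), "fx", "fy", "cx", "cy" (pixels), "pose" (4x4, takes a point from camera to world coordinates); the wrist camera has in their place "mount" (4x4, takes a point from camera to tool coordinates, whose origin is the TCP and whose axes are the tool frame's). Camera axes: x right, y up, looking along -z (the intrinsics and any distortion apply to the point x, -y, -z); pixel columns grow to the right and rows downward; lengths in m; the calibration is good to about 2 mm. A picture is of the moment at which its call begins: read the wrist's pose just before it. There is no depth.
- manip.close_job(): hands the job in, once; it reports no verdict.
Trained networks look in the newest picture that a camera, given by its name, has taken for a name from the list of things; names that differ only in an ending like _2 or _b are one class to them, and where a whole thing is asked for, a point or a joint stands for the part that bears it (a point fixed in the world has none). Each returns a list of dicts, best first, with "p" (0 to 1); they miss things now and then, are a little off and sometimes report something else, mostly with a low value. They report only what shows in the picture. A call takes as long as a camera call. They do not tell look-alikes from the thing itself.
- models.search_frame(camera, query): "position" ([x, y, z] in m, in the coordinates of the camera as it stood for that picture, good to about 4 mm: the middle of the surface that is visible of it).
- models.regions_of(camera, query): "pixels" (400x640 bool, what is visible of it).
The state is a dict: "time": time; "joint_pos": joint angles; "joint_vel": joint speeds; "effort": joint torques, N m; "tcp_pos": TCP position; "orientation": TCP orientation; "ft_force": force on the tool from outside, world axes, zero at the start; "wrist_torque": the same for the moment, N m; "gripper_width": opening from 0.0 (shut) to 1.0 (fully open).
Only numpy, scipy, OpenCV 4.12 (cv2) and the standard library are available. Lean on these libraries where they do the work, as an engineer would, in place of code of your own. Each camera call takes 0.05 s, during which the arm holds its last target.

TASK

Collect the four white sample bottles into the caddy, standing each one in the nest of the same colour as its cap. Leave the two brown amber reagent bottles where they stand, even though their caps match. Keep every bottle upright and set the samples down rather than dropping them.

Things in the scene. Friction and masses are not known exactly. Their poses are not given: they have to be found in the camera images.
- sample_blue: Loose upright round bottle, white plastic (a water sample), plain blue screw cap. Body 44 mm diameter up to 78 mm, then a shoulder to the 33 mm cap (87 to 110 mm); 110 mm tall, about 140 g. At least 25 mm free all round at the start. Origin: centre of the underside; z up; yaw has no meaning. It belongs in the blue nest.
- sample_red: Loose upright round bottle, white plastic (a water sample), plain red screw cap. Body 44 mm diameter up to 78 mm, then a shoulder to the 33 mm cap (87 to 110 mm); 110 mm tall, about 140 g. At least 25 mm free all round at the start. Origin: centre of the underside; z up; yaw has no meaning. It belongs in the red nest.
- sample_yellow: Loose upright round bottle, white plastic (a water sample), plain yellow screw cap. Body 44 mm diameter up to 78 mm, then a shoulder to the 33 mm cap (87 to 110 mm); 110 mm tall, about 140 g. At least 25 mm free all round at the start. Origin: centre of the underside; z up; yaw has no meaning. It belongs in the yellow nest.
- sample_green: Loose upright round bottle, white plastic (a water sample), plain green screw cap. Body 44 mm diameter up to 78 mm, then a shoulder to the 33 mm cap (87 to 110 mm); 110 mm tall, about 140 g. At least 25 mm free all round at the start. Origin: centre of the underside; z up; yaw has no meaning. It belongs in the green nest.
- amber_blue: Loose upright round bottle, dark brown amber with a pale label (a reagent, not a sample), plain blue screw cap. Body 44 mm diameter up to 78 mm, then a shoulder to the 33 mm cap (87 to 110 mm); 110 mm tall, about 140 g. At least 25 mm free all round at the start. Origin: centre of the underside; z up; yaw has no meaning. A look-alike: it stays where it stands.
- amber_red: Loose upright round bottle, dark brown amber with a pale label (a reagent, not a sample), plain red screw cap. Body 44 mm diameter up to 78 mm, then a shoulder to the 33 mm cap (87 to 110 mm); 110 mm tall, about 140 g. At least 25 mm free all round at the start. Origin: centre of the underside; z up; yaw has no meaning. A look-alike: it stays where it stands.
- nest_blue: Open square blue plastic nest, fixed with the other three in a two-by-two block (centres 90 mm apart) in a low white caddy tray (188 x 188 mm, rim 20 mm high). Outside 70 x 70 mm, walls 4 mm, inside 62 x 62 mm; rim 30 mm and inner floor 4 mm above its origin. Origin: centre of its underside, 5 mm above the table; z up, x and y along its walls.
- nest_red: Open square red plastic nest, fixed with the other three in a two-by-two block (centres 90 mm apart) in a low white caddy tray (188 x 188 mm, rim 20 mm high). Outside 70 x 70 mm, walls 4 mm, inside 62 x 62 mm; rim 30 mm and inner floor 4 mm above its origin. Origin: centre of its underside, 5 mm above the table; z up, x and y along its walls.
- nest_yellow: Open square yellow plastic nest, fixed with the other three in a two-by-two block (centres 90 mm apart) in a low white caddy tray (188 x 188 mm, rim 20 mm high). Outside 70 x 70 mm, walls 4 mm, inside 62 x 62 mm; rim 30 mm and inner floor 4 mm above its origin. Origin: centre of its underside, 5 mm above the table; z up, x and y along its walls.
- nest_green: Open square green plastic nest, fixed with the other three in a two-by-two block (centres 90 mm apart) in a low white caddy tray (188 x 188 mm, rim 20 mm high). Outside 70 x 70 mm, walls 4 mm, inside 62 x 62 mm; rim 30 mm and inner floor 4 mm above its origin. Origin: centre of its underside, 5 mm above the table; z up, x and y along its walls.
There are look-alikes about, which are no part of the job. What is shaped like the sample_yellow but purple is not meant.

How it is judged:
By the outcome, as a careful person would: the job done as asked, in the order asked, and still so for the second after the job is handed in, with the robot touching nothing.
It also fails if it takes over 106 s, if anything falls off the work surface, if the arm or the gripper's body presses on something with over 40 N, if the wrist force passes 120 N, or if a joint passes its speed limit or range.

## Working session

There is one attempt and no reset: what is moved stays moved. The work goes in short steps, Python scripts to look and compute and a shell command to move; the robot and the scene stay as the last step left them, time stands still between calls to the robot, and variables do not carry over. Pictures are saved under pics/ and viewed, and the job is handed in when it is done.

```bash
ls; mkdir -p pics
cat > h.py <<'E'
import numpy as np, cv2
from plant import status, viewer, manip, models
def save(name,fn,crop=None,s=1):
    f=viewer.grab_frame(name); im=f["pixels"]
    if crop: im=im[crop[1]:crop[3],crop[0]:crop[2]]
    if s!=1: im=cv2.resize(im,None,fx=s,fy=s,interpolation=cv2.INTER_CUBIC)
    cv2.imwrite("pics/"+fn,im[...,::-1]); return f
def proj(f,P):
    p=np.linalg.inv(f["pose"])@np.r_[P,1]; return f["cx"]+f["fx"]*p[0]/-p[2], f["cy"]+f["fy"]*-p[1]/-p[2]
def back(f,u,v,z):
    d=f["pose"][:3,:3]@np.array([(u-f["cx"])/f["fx"],-(v-f["cy"])/f["fy"],-1]); o=f["pose"][:3,3]
    return o+d*(z-o[2])/d[2]
E
python3 - <<'E'
from h import *
print(status.state(), manip.grip_point_offset)
for c in("side","top"):
    f=save(c,c+"0.png"); print({k:v for k,v in f.items() if k!="pixels"})
E
```

```text
pics
{'time': 0.0, 'joint_pos': array([-1.42468801,  0.60007277, -0.00251518,  1.60011048,  0.00179053,
        0.94290497, -0.07978207]), 'joint_vel': array([-5.75437342e-04, -8.29277839e-05, -1.96104762e-03,  9.92263363e-04,
        5.82982609e-05,  3.11588322e-04, -1.41464214e-04]), 'effort': array([ 4.56548432e-04, -7.65081453e+01,  1.49790734e+00, -2.52344459e+01,
       -5.22958359e-02,  1.72081590e-02,  1.69372956e-04]), 'tcp_pos': array([0.16012178, 0.70654717, 0.17860517]), 'orientation': array([ 7.81320109e-01,  6.24130058e-01, -5.35117297e-04,  5.20921664e-04]), 'ft_force': array([ 1.23378002, -0.47350558, -0.41495303]), 'wrist_torque': array([ 0.03167503, -0.00507051, -0.00552874]), 'gripper_width': 1.0045456629747662} 0.0188
{'fx': 384.34156456808034, 'fy': 384.34156456808034, 'cx': 312.31221421110274, 'cy': 195.8923804610623, 'pose': array([[ 0.98192252,  0.11607793, -0.1495128 ,  0.36225579],
       [-0.18766314,  0.49388263, -0.84903621, -0.74581991],
       [-0.02471259,  0.86174582,  0.50673803,  0.48328196],
       [ 0.        ,  0.        ,  0.        ,  1.        ]])}
{'fx': 476.9075110770206, 'fy': 476.9075110770206, 'cx': 313.93844194049484, 'cy': 197.8430957836068, 'pose': array([[-0.02884358,  0.99823577, -0.05189792,  0.39929199],
       [-0.99954667, -0.0283553 ,  0.01012034, -0.0124218 ],
       [ 0.00863091,  0.0521663 ,  0.99860111,  1.42561216],
       [ 0.        ,  0.        ,  0.        ,  1.        ]])}
```

View pics/side0.png

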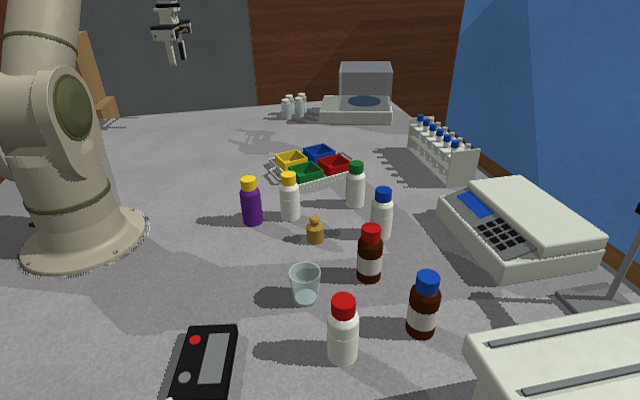

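View pics/top0.png

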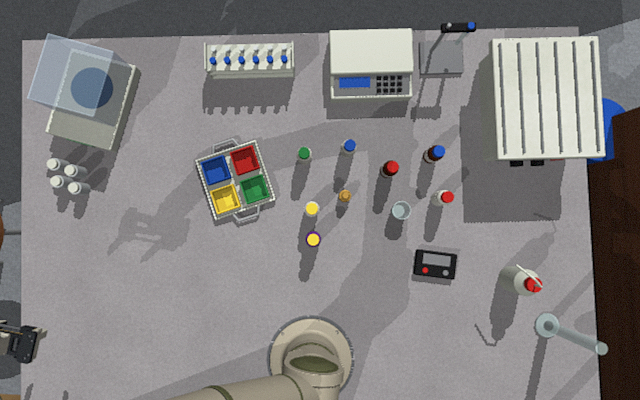

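Top view: the white-bodied samples are green at (304,153), blue (349,146), yellow (312,208) and red (447,197). The ambers are at (391,168) and (437,153), and the purple yellow-capped look-alike is at (313,240). Next I measure positions and enlarge the view.

Run:
```python
from h import *
f=viewer.grab_frame("top")
im=f["pixels"]
cv2.imwrite("pics/topcrop.png",cv2.resize(im[120:270,180:480],None,fx=2.6,fy=2.6,interpolation=cv2.INTER_CUBIC)[...,::-1])
hsv=cv2.cvtColor(im,cv2.COLOR_RGB2HSV)
H={"blue":(105,125),"red":(0,8),"yellow":(20,32),"green":(50,85)}
for c,(a,b) in H.items():
    m=((hsv[...,0]>=a)&(hsv[...,0]<=b)|((c=="red")&(hsv[...,0]>172)))&(hsv[...,1]>150)&(hsv[...,2]>60)
    n,l,s,ct=cv2.connectedComponentsWithStats(m.astype(np.uint8))
    for i in range(1,n):
        if s[i,4]>40:
            box=(s[i,0]+s[i,2]/2-.5,s[i,1]+s[i,3]/2-.5)
            print(c,s[i].tolist(),ct[i].round(1),"z110",back(f,*box,.11)[:2].round(4),"z35",back(f,*ct[i],.035)[:2].round(4))
for q in ["sample_blue","sample_red","sample_yellow","sample_green","nest_blue","nest_red","nest_yellow","nest_green"]:
  for cam in("top",):
    for r in models.search_frame(cam,q)[:3]:
        print(q,round(r["p"],2),(f["pose"]@np.r_[r["position"],1])[:3].round(4))
    for r in models.regions_of(cam,q)[:1]:
        ys,xs=np.where(r["pixels"]); 
        if q[0]=="n":
            rr=cv2.minAreaRect(np.c_[xs,ys].astype(np.float32)); print(q,rr,back(f,*rr[0],.035)[:2].round(4))
        else: print(q,r["p"],xs.mean(),ys.mean(),xs.min(),xs.max(),ys.min(),ys.max())
```

```text
blue [467, 22, 8, 8, 50] [470.8  25.2] z110 [ 0.9422 -0.4818] z35 [ 0.974  -0.5093]
blue [339, 77, 31, 11, 294] [354.6  81.7] z110 [ 0.7892 -0.1473] z35 [ 0.8122 -0.1568]
blue [587, 98, 38, 66, 686] [608.3 127.5] z110 [ 0.6331 -0.8467] z35 [ 0.6551 -0.9029]
blue [345, 140, 11, 11, 96] [349.6 145. ] z110 [ 0.6119 -0.1302] z35 [ 0.6239 -0.1357]
blue [432, 146, 13, 11, 117] [438.1 151.1] z110 [ 0.5884 -0.3747] z35 [ 0.5988 -0.3955]
blue [201, 155, 30, 30, 593] [215.5 169.6] z110 [0.5539 0.2442] z35 [0.5623 0.2588]
red [230, 145, 30, 30, 577] [244.3 159.9] z110 [0.5795 0.1635] z35 [0.5886 0.1741]
red [387, 161, 12, 12, 117] [392.1 166.5] z110 [ 0.5486 -0.2463] z35 [ 0.557  -0.2583]
red [441, 191, 13, 12, 109] [447.  196.7] z110 [ 0.4609 -0.3943] z35 [ 0.4638 -0.4159]
red [524, 277, 17, 15, 147] [531.  285.1] z110 [ 0.2137 -0.6178] z35 [ 0.2002 -0.6492]
yellow [210, 184, 31, 30, 599] [224.9 198.7] z110 [0.4728 0.2195] z35 [0.4765 0.2331]
yellow [339, 190, 12, 11, 50] [344.2 194.9] z110 [ 0.4731 -0.1105] z35 [ 0.4775 -0.1153]
yellow [307, 203, 10, 11, 90] [311.5 208.4] z110 [ 0.4398 -0.018
[... 876 characters left out ...]
87548828125, 169.8852996826172), (25.106630325317383, 26.569610595703125), 70.70995330810547) [0.5616 0.2597]
nest_red 0.9 [0.5914 0.1739 0.0077]
nest_red ((243.95001220703125, 159.35000610351562), (24.033309936523438, 24.349536895751953), 71.56505584716797) [0.5902 0.1751]
nest_yellow 0.72 [0.4767 0.2405 0.0077]
nest_yellow 0.59 [ 0.4603 -0.3853  0.0852]
nest_yellow 0.26 [ 0.6068 -0.1239  0.0884]
nest_yellow ((225.0500030517578, 198.14999389648438), (25.61444854736328, 26.563129425048828), 71.56504821777344) [0.478  0.2325]
nest_green 0.67 [0.5071 0.1516 0.0049]
nest_green ((253.55001831054688, 188.14999389648438), (25.298219680786133, 24.981992721557617), 71.56504821777344) [0.5049 0.1489]
```

View pics/topcrop.png

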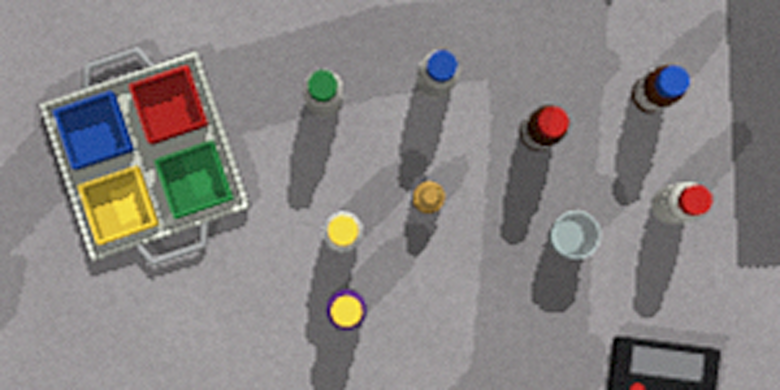

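The crop confirms white bodies under the green, blue, yellow and right-hand red caps. A jaw yaw of about 62° (the caddy's diagonal) keeps the fingers clear of neighbouring bottles throughout.

```bash
cat >> h.py <<'E'
from scipy.spatial.transform import Rotation as R
def go(x,y,z,yaw=62.3):
    s=status.state(); r=R.from_quat(s["orientation"]); M=r.as_matrix()
    d=M.T@(np.array([x,y,z])-s["tcp_pos"]); c=np.degrees(np.arctan2(M[1,0],M[0,0]))
    print("tcp",s["tcp_pos"].round(4),"yaw",c.round(2),"zax",M[:,2].round(3),"t",s["time"],"w",round(s["gripper_width"],3),"F",s["ft_force"].round(1))
    print("delta tool",d.round(4),"twist",np.radians(c-yaw).round(3),"steps",(np.linalg.norm(d)/.05).round(1))
def wristpose(f,s=None):
    s=s or status.state(); T=np.eye(4); T[:3,:3]=R.from_quat(s["orientation"]).as_matrix(); T[:3,3]=s["tcp_pos"]; return T@f["mount"]
E
python3 - <<'E'
from h import *
go(.593,0,.18)
E
```

```text
tcp [0.1602 0.7071 0.1795] yaw 77.24 zax [ 0.  0. -1.] t 0.95 w 0.994 F [-0.2 -0.6  0.3]
delta tool [-0.594   0.5783 -0.0006] twist 0.261 steps 16.6
```

```bash
python3 -m inch '[[-0.015,0.015,0,0.02,-0.4],[-0.045,0.044,0,0.06,-0.4],[-0.08,0.078,0,0.1,-0.4],[-0.115,0.112,0,0.15,-0.4],[-0.15,0.146,0,0.2,-0.4],[-0.185,0.18,0,0.24,-0.4],[-0.22,0.214,0,0.26,-0.4],[-0.255,0.248,0,0.26,-0.4],[-0.29,0.282,0,0.26,-0.4],[-0.32,0.312,0,0.26,-0.4]]'; python3 -c "
from h import *
go(.593,0,.18)"
```

```text
time: 1.95
tcp_pos: [0.3949, 0.3238, 0.1798]
orientation: [0.856, 0.517, 0.0, 0.0]
ft_force: [1.0, 1.1, -0.1]
gripper_width: 0.704
tcp [0.3949 0.3238 0.1798] yaw 62.29 zax [ 0.001  0.    -1.   ] t 1.95 w 0.704 F [ 1.   1.1 -0.1]
delta tool [-1.945e-01  3.260e-01 -1.000e-04] twist -0.0 steps 7.6
```

```bash
python3 -m inch '[[-0.02,0.035,0,0,-0.4],[-0.045,0.075,0,0,-0.4],[-0.07,0.117,0,0,-0.4],[-0.095,0.159,0,0,-0.4],[-0.12,0.201,0,0,-0.4],[-0.145,0.243,0,0,-0.4],[-0.165,0.277,0,0,-0.4],[-0.182,0.305,0,0,-0.4],[-0.191,0.32,0,0,-0.4],[-0.1945,0.326,0,0,-0.4]]'; python3 -c "
from h import *
go(.593,0,.18)
s=status.state()
f=save('wrist','w1.png'); f['pose']=wristpose(f,s)
print(proj(f,[.593,0,.11]),proj(f,[.593,0,.0]),{k:f[k] for k in('fx','cx','cy')},f['mount'].round(3))"
```

```text
time: 2.95
tcp_pos: [0.5928, 0.001, 0.1794]
orientation: [0.856, 0.517, 0.0, 0.0]
ft_force: [0.4, 0.4, -0.0]
gripper_width: 0.698
tcp [0.5928 0.001  0.1794] yaw 62.21 zax [ 0. -0. -1.] t 2.95 w 0.698 F [ 0.4  0.4 -0. ]
delta tool [-0.0008  0.0007 -0.0006] twist -0.001 steps 0.0
(np.float64(323.42658844849456), np.float64(195.80183322738043)) (np.float64(323.6843653830718), np.float64(174.14370860134082)) {'fx': 309.5264036607452, 'cx': 324.65573710372405, 'cy': 196.9259473457876} [[ 1.     0.002 -0.001  0.   ]
 [ 0.002 -0.968 -0.25  -0.069]
 [-0.001  0.25  -0.968 -0.204]
 [ 0.     0.     0.     1.   ]]
```

View pics/w1.png

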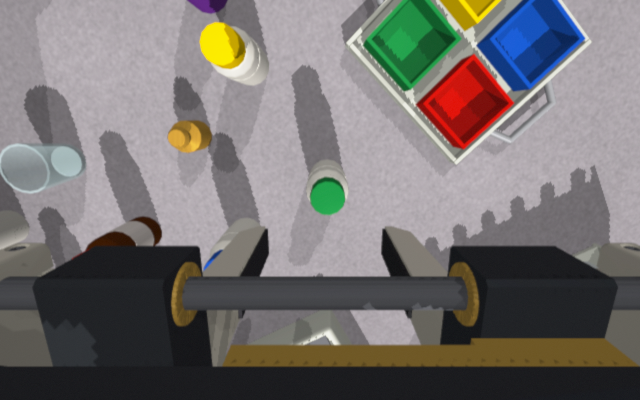

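Cap top centre is at (327.5,196) against (323.4,195.8) predicted, so it sits about 3.5 mm further along tool +x. I'll overlay my nest estimate to check it too.

```bash
cat >> h.py <<'E'
def nests(c,yaw):
    a=np.radians(yaw); ex=np.array([np.cos(a),np.sin(a)]); ey=np.array([-ex[1],ex[0]])
    c=np.array(c)
    N={"red":c+.045*ex-.045*ey,"blue":c+.045*ex+.045*ey,"green":c-.045*ex-.045*ey,"yellow":c-.045*ex+.045*ey}
    return N,ex,ey
def overlay(f,c,yaw,fn,crop,s):
    N,ex,ey=nests(c,yaw); im=cv2.resize(f["pixels"][crop[1]:crop[3],crop[0]:crop[2]],None,fx=s,fy=s,interpolation=cv2.INTER_CUBIC)
    for n,p in N.items():
        for h,col in((.035,(255,255,255)),):
          for hw in(.035,.031):
            q=[proj(f,np.r_[p+hw*(i*ex+j*ey),h]) for i,j in((1,1),(1,-1),(-1,-1),(-1,1))]
            q=((np.array(q)-crop[:2]+.5)*s).round().astype(np.int32)
            cv2.polylines(im,[q],True,col if hw==.035 else (0,0,0),1)
    cv2.imwrite("pics/"+fn,im[...,::-1])
E
python3 -c "
from h import *
s=status.state()
f=viewer.grab_frame('wrist'); f['pose']=wristpose(f,s)
overlay(f,(.5335,.204),17.3,'nw1.png',(340,0,600,170),3)
g=viewer.grab_frame('top'); overlay(g,(.5335,.204),17.3,'nt1.png',(185,130,285,230),6)
print(nests((.5335,.204),17.3)[0])
"
```

```text
{'red': array([0.58984611, 0.17441763]), 'blue': array([0.56308237, 0.26034611]), 'green': array([0.50391763, 0.14765389]), 'yellow': array([0.47715389, 0.23358237])}
```

View pics/nw1.png

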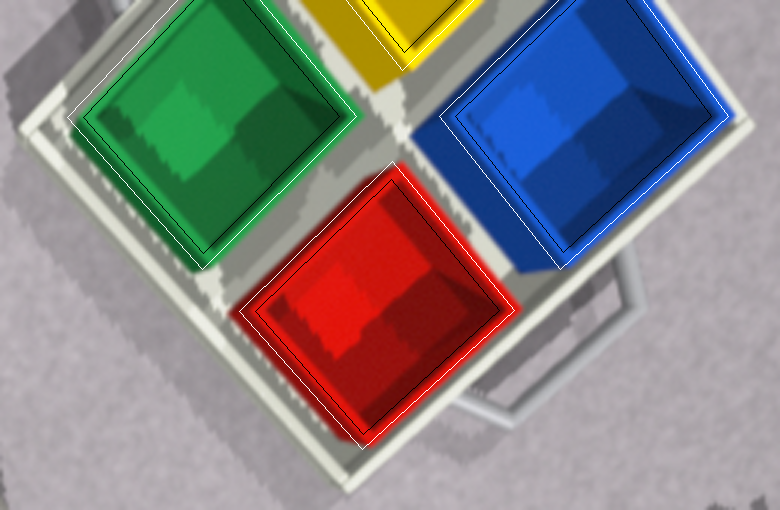

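View pics/nt1.png

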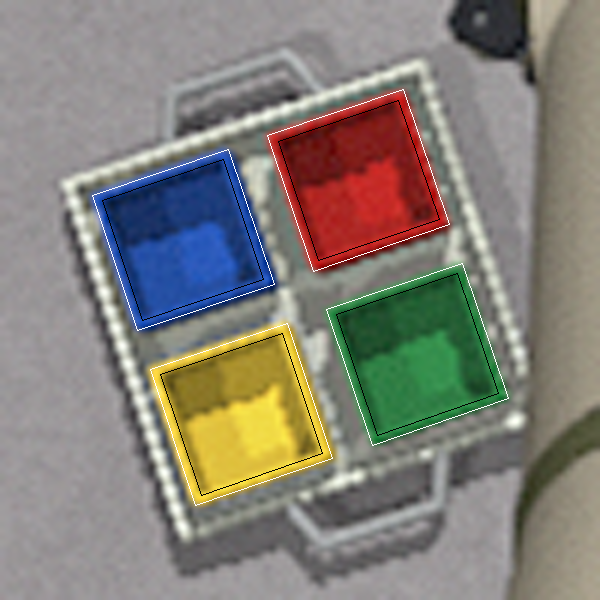

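```bash
python3 -m inch '[[0.002,0.001,0.01,0,-0.4],[0.003,0.001,0.035,0,-0.4],[0.003,0.001,0.065,0,-0.4],[0.003,0.001,0.095,0,-0.4],[0.003,0.001,0.118,0,-0.4],[0.003,0.001,0.131,0,-0.4],[0.003,0.001,0.136,0,-0.4],[0.003,0.001,0.136,0,-0.4],[0.003,0.001,0.136,0,0.2],[0.003,0.001,0.136,0,0.6]]'; python3 -m inch '[[0,0,0,0,1],[0,0,0,0,1],[0,0,0,0,1],[0,0,0,0,1],[0,0,0,0,1],[0,0,-0.01,0,1],[0,0,-0.035,0,1],[0,0,-0.07,0,1],[0,0,-0.11,0,1],[0,0,-0.14,0,1]]';python3 -c "
from h import *
go(.505,.149,.18)
f=save('side','s2.png',(200,100,520,380),2)"
```

```text
time: 4.1
tcp_pos: [0.5952, 0.0048, 0.0445]
orientation: [0.856, 0.518, 0.001, 0.0]
ft_force: [-0.4, -0.8, -0.6]
gripper_width: 0.58
time: 5.1
tcp_pos: [0.5948, 0.005, 0.186]
orientation: [0.856, 0.518, 0.001, 0.0]
ft_force: [-0.2, -0.5, -2.3]
gripper_width: 0.375
tcp [0.5948 0.005  0.186 ] yaw 62.35 zax [ 0.001  0.    -1.   ] t 5.1 w 0.375 F [-0.2 -0.5 -2.3]
delta tool [ 0.0859 -0.1464  0.006 ] twist 0.001 steps 3.4
```

View pics/s2.png

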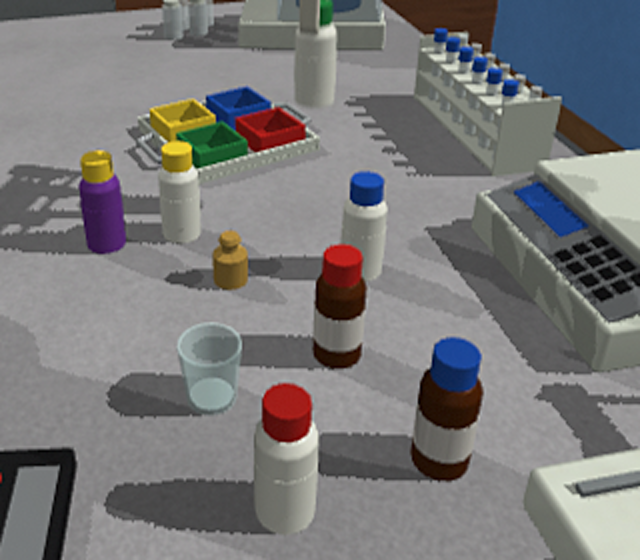

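```bash
python3 -c "
from h import *
f=save('side','s3.png',(300,40,420,160),5)
for z in (.186,.186+.0188,.124,.149): print(z,proj(f,[.5948,.005,z]))
save('wrist','w3.png')"
```

```text
0.186 (np.float64(356.5833899897597), np.float64(129.74250639489452))
0.2048 (np.float64(356.88238868285805), np.float64(121.31223495705544))
0.124 (np.float64(355.64458961063406), np.float64(156.21199340155562))
0.149 (np.float64(356.01470513310113), np.float64(145.7765821781059))
```

View pics/s3.png

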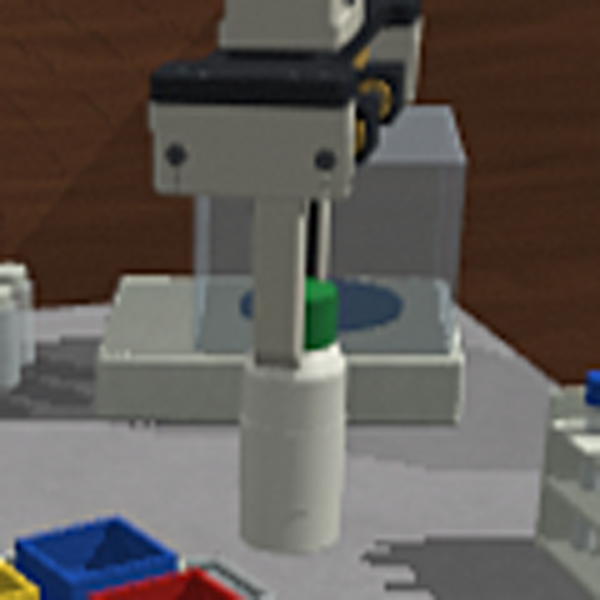

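View pics/w3.png

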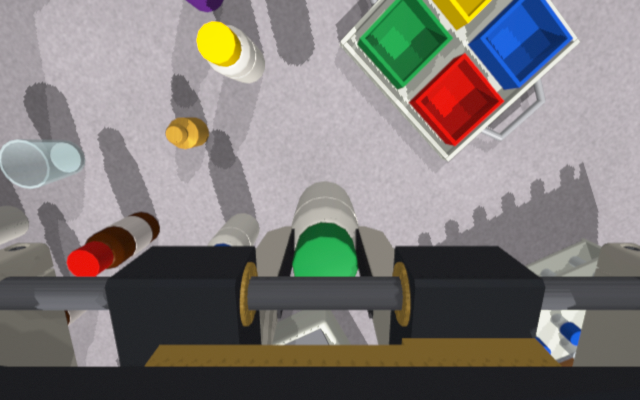

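```bash
python3 -c "
from h import *
s=status.state();f=viewer.grab_frame('side')
print(proj(f,[.595,.003,0]),proj(f,[.595,.003,.11]), proj(f,[.16,.707,.179]))
print(proj(f,[.611,-.129,0]),proj(f,[.611,-.129,.11]))
w=viewer.grab_frame('wrist'); w['pose']=w['mount']
for x in(-.0325,.0325,-.0175,.0175):
  for z in (0,-.0188,-.04): print(x,z,np.round(proj(w,[x,0,z]),0))
for z in (-.12,0.04,-.04):print(z,[np.round(proj(w,[x,y,z]),0).tolist() for x,y in((0,-.022),(-.022,0),(.022,0),(0,.022))])
"
```

```text
(np.float64(354.2758590783623), np.float64(204.12968500899018)) (np.float64(355.78134976373076), np.float64(162.28703714241533)) (np.float64(181.01649850235196), np.float64(73.62564823042443))
(np.float64(379.2967940827875), np.float64(235.46022786048488)) (np.float64(382.88190822825777), np.float64(189.82726231728023))
-0.0325 0 [277. 220.]
-0.0325 -0.0188 [273. 229.]
-0.0325 -0.04 [267. 242.]
0.0325 0 [371. 219.]
0.0325 -0.0188 [375. 229.]
0.0325 -0.04 [381. 242.]
-0.0175 0 [299. 220.]
-0.0175 -0.0188 [297. 229.]
-0.0175 -0.04 [293. 242.]
0.0175 0 [350. 220.]
0.0175 -0.0188 [352. 229.]
0.0175 -0.04 [355. 242.]
-0.12 [[324.0, 278.0], [255.0, 341.0], [393.0, 341.0], [324.0, 396.0]]
0.04 [[324.0, 177.0], [297.0, 204.0], [351.0, 204.0], [324.0, 229.0]]
-0.04 [[324.0, 205.0], [286.0, 242.0], [363.0, 242.0], [324.0, 277.0]]
```

Wrist view shows the bottle upright and centred between the jaws; the fingertips seem to sink into the soft body (opening .375, about 35 mm). Its estimated underside is 43 mm below the TCP. Now carrying it to the green nest.

```bash
python3 -m inch '[[0.005,-0.009,0,0,1],[0.02,-0.034,0,0,1],[0.042,-0.072,0,0,1],[0.064,-0.109,0,0,1],[0.078,-0.133,0,0,1],[0.085,-0.144,0.003,0,1],[0.086,-0.146,0.02,0,1],[0.086,-0.146,0.045,0,1],[0.086,-0.146,0.07,0,1],[0.086,-0.146,0.085,0,1]]';python3 -c "
from h import *
go(.505,.149,.054)
f=save('side','s4.png',(220,80,400,230),4)
f=save('top','t4.png',(180,120,330,240),5)"
```

```text
time: 6.35
tcp_pos: [0.5041, 0.1478, 0.096]
orientation: [0.856, 0.517, -0.002, -0.0]
ft_force: [0.0, 0.6, -2.5]
gripper_width: 0.37
tcp [0.5041 0.1478 0.096 ] yaw 62.32 zax [-0.003 -0.002 -1.   ] t 6.35 w 0.37 F [ 0.   0.6 -2.5]
delta tool [0.0016 0.0003 0.042 ] twist 0.0 steps 0.8
```

View pics/s4.png

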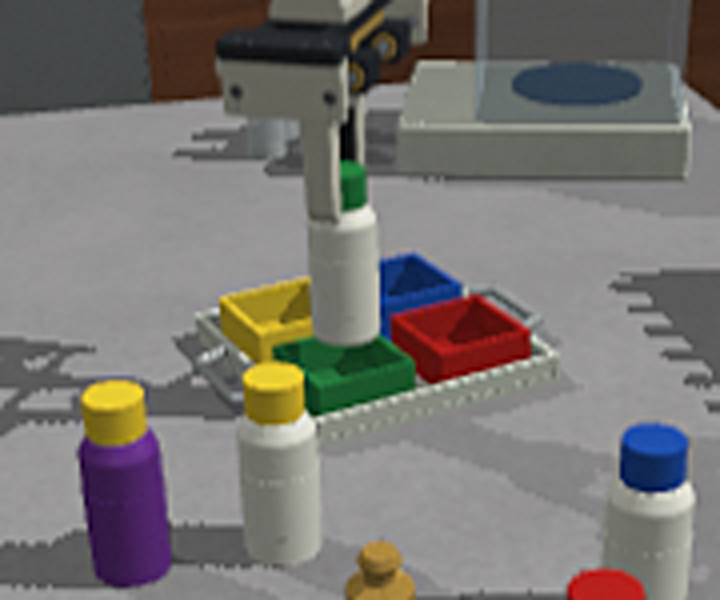

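View pics/t4.png

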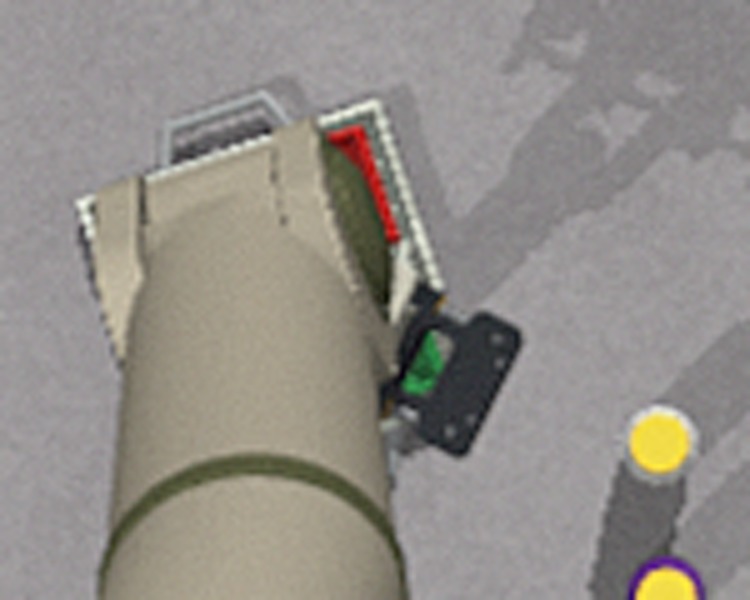

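Side view: bottle axis at crop column 345, nest centre 344, so it is aligned and upright. Lowering slowly.

```bash
python3 -m inch '[[0.001,0,0.008,0,1],[0.001,0,0.018,0,1],[0.001,0,0.027,0,1],[0.001,0,0.034,0,1],[0.001,0,0.038,0,1],[0.001,0,0.040,0,1],[0.001,0,0.041,0,1],[0.001,0,0.042,0,1],[0.001,0,0.042,0,1],[0.001,0,0.042,0,1]]';python3 -c "
from h import *
go(.505,.149,.054)
f=save('side','s5.png',(220,80,400,230),4)"
```

```text
time: 7.45
tcp_pos: [0.5057, 0.1495, 0.0566]
orientation: [0.856, 0.518, 0.0, 0.0]
ft_force: [0.1, 0.4, -1.0]
gripper_width: 0.372
tcp [0.5057 0.1495 0.0566] yaw 62.34 zax [ 0.  0. -1.] t 7.45 w 0.372 F [ 0.1  0.4 -1. ]
delta tool [-0.0008 -0.0004  0.0026] twist 0.001 steps 0.1
```

View pics/s5.png

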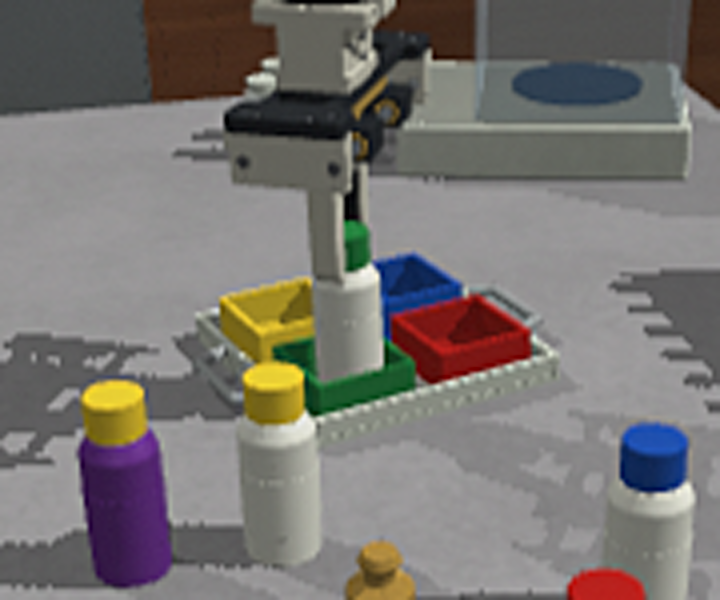

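```bash
python3 -m inch '[[0,0,0.001,0,1],[0,0,0.002,0,1],[0,0,0.003,0,1],[0,0,0.003,0,1],[0,0,0.003,0,1],[0,0,0.003,0,1],[0,0,0.003,0,1],[0,0,0.003,0,1],[0,0,0.003,0,1],[0,0,0.003,0,1]]';python3 -c "
from h import *
go(.505,.149,.054)"
```

```text
time: 8.5
tcp_pos: [0.5056, 0.1495, 0.0535]
orientation: [0.856, 0.518, 0.0, 0.0]
ft_force: [0.1, -1.1, -1.1]
gripper_width: 0.367
tcp [0.5056 0.1495 0.0535] yaw 62.34 zax [ 0.  0. -1.] t 8.5 w 0.367 F [ 0.1 -1.1 -1.1]
delta tool [-0.0007 -0.0003 -0.0005] twist 0.001 steps 0.0
```

```bash
python3 -m inch '[[0,0,0.001,0,1],[0,0,0.001,0,1],[0,0,0.002,0,1],[0,0,0.002,0,1],[0,0,0.003,0,1],[0,0,0.003,0,1],[0,0,0.003,0,1],[0,0,0.003,0,1],[0,0,0.003,0,1],[0,0,0.003,0,1]]';python3 -c "
from h import *
go(.505,.149,.054)
save('wrist','w5.png')"
```

```text
time: 9.5
tcp_pos: [0.5069, 0.149, 0.0526]
orientation: [0.856, 0.517, 0.001, 0.001]
ft_force: [-2.8, -5.2, 29.0]
gripper_width: 0.371
tcp [0.5069 0.149  0.0526] yaw 62.28 zax [ 0.003  0.001 -1.   ] t 9.5 w 0.371 F [-2.8 -5.2 29. ]
delta tool [-0.0009 -0.0017 -0.0014] twist -0.0 steps 0.0
```

View pics/w5.png

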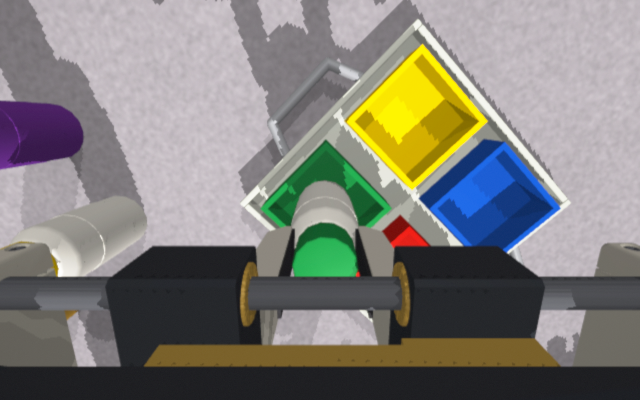

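Contact came exactly as estimated (TCP .053, 29 N up). I'll ease up 2 mm, release and retract.

```bash
python3 -m inch '[[0,0,-0.001,0,1],[0,0,-0.002,0,0.8],[0,0,-0.002,0,0.2],[0,0,-0.002,0,-0.2],[0,0,-0.002,0,-0.4],[0,0,-0.002,0,-0.4],[0,0,-0.01,0,-0.4],[0,0,-0.035,0,-0.4],[0,0,-0.07,0,-0.4],[0,0,-0.1,0,-0.4]]';python3 -c "
from h import *
s=status.state()
go(.442,-.016,.18)
f=save('wrist','w6.png')
g=save('side','s6.png',(220,80,400,230),4)"
```

```text
time: 10.55
tcp_pos: [0.5055, 0.1494, 0.1521]
orientation: [0.856, 0.518, -0.0, 0.0]
ft_force: [-0.0, -0.4, 0.1]
gripper_width: 0.702
tcp [0.5055 0.1494 0.1521] yaw 62.33 zax [-0. -0. -1.] t 10.55 w 0.702 F [-0.  -0.4  0.1]
delta tool [-0.1759  0.0206 -0.0279] twist 0.001 steps 3.6
```

View pics/s6.png

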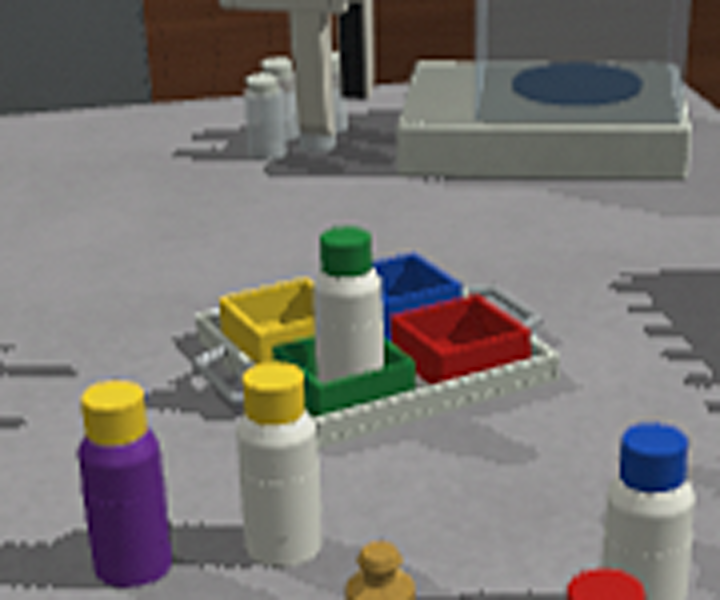

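View pics/w6.png

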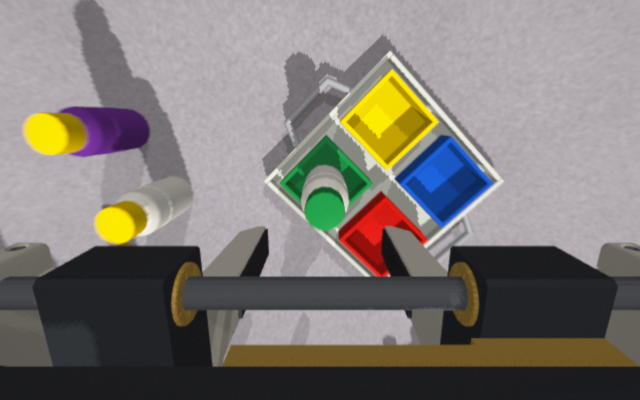

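Green stands upright in its nest. Next is the yellow sample: white body, cap at (120,222); the purple one at (55,133) stays.

```bash
python3 -m inch '[[-0.01,0.001,-0.015,0,-0.4],[-0.035,0.004,-0.028,0,-0.4],[-0.065,0.008,-0.028,0,-0.4],[-0.1,0.012,-0.028,0,-0.4],[-0.13,0.015,-0.028,0,-0.4],[-0.155,0.018,-0.028,0,-0.4],[-0.17,0.02,-0.028,0,-0.4],[-0.176,0.0206,-0.028,0,-0.4],[-0.176,0.0206,-0.028,0,-0.4],[-0.176,0.0206,-0.028,0,-0.4]]';python3 -c "
from h import *
s=status.state()
go(.442,-.016,.0435)
f=save('wrist','w7.png');f['pose']=wristpose(f,s)
print(proj(f,[.442,-.016,.11]))"
```

```text
time: 11.65
tcp_pos: [0.4423, -0.0155, 0.1784]
orientation: [0.856, 0.518, 0.0, -0.0]
ft_force: [-0.4, 0.4, 0.4]
gripper_width: 0.702
tcp [ 0.4423 -0.0155  0.1784] yaw 62.36 zax [-0.  0. -1.] t 11.65 w 0.702 F [-0.4  0.4  0.4]
delta tool [-0.0006  0.      0.1349] twist 0.001 steps 2.7
(np.float64(323.62105702263943), np.float64(195.39501870991887))
```

View pics/w7.png

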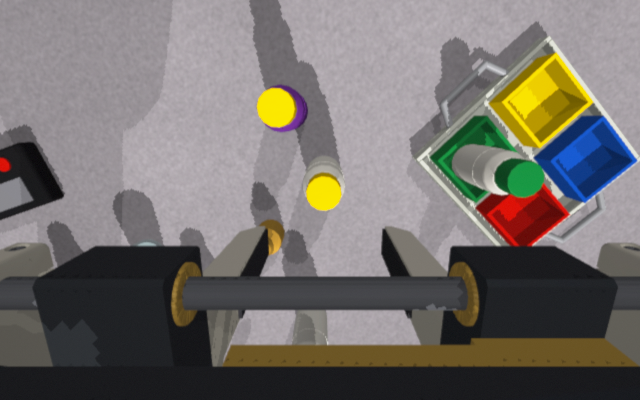

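Cap at (323,193), predicted (323.6,195.4): aligned. The vial is about 75 mm off the jaw line. Descend, grip, lift.

```bash
python3 -m inch '[[0,-0.001,0.01,0,-0.4],[0,-0.001,0.035,0,-0.4],[0,-0.001,0.065,0,-0.4],[0,-0.001,0.095,0,-0.4],[0,-0.001,0.118,0,-0.4],[0,-0.001,0.13,0,-0.4],[0,-0.001,0.135,0,-0.4],[0,-0.001,0.135,0,-0.4],[0,-0.001,0.135,0,0.2],[0,-0.001,0.135,0,0.6]]'; python3 -m inch '[[0,0,0,0,1],[0,0,0,0,1],[0,0,0,0,1],[0,0,0,0,1],[0,0,0,0,1],[0,0,-0.01,0,1],[0,0,-0.035,0,1],[0,0,-0.07,0,1],[0,0,-0.11,0,1],[0,0,-0.14,0,1]]';python3 -c "
from h import *
go(.4785,.235,.18)
save('wrist','w8.png')"
```

```text
time: 12.7
tcp_pos: [0.4417, -0.0154, 0.044]
orientation: [0.856, 0.518, 0.001, 0.0]
ft_force: [-0.5, 0.7, 0.1]
gripper_width: 0.576
time: 13.7
tcp_pos: [0.4411, -0.0155, 0.186]
orientation: [0.856, 0.518, 0.0, 0.0]
ft_force: [0.5, 1.0, -1.1]
gripper_width: 0.376
tcp [ 0.4411 -0.0155  0.186 ] yaw 62.34 zax [ 0.001  0.    -1.   ] t 13.7 w 0.376 F [ 0.5  1.  -1.1]
delta tool [ 0.2392 -0.0832  0.0061] twist 0.001 steps 5.1
```

View pics/w8.png

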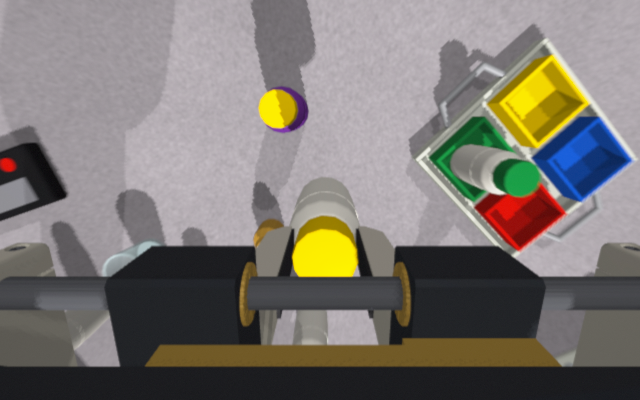

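Held upright, cap at (325,250). To the yellow nest.

```bash
python3 -m inch '[[0.012,-0.004,0,0,1],[0.04,-0.014,0,0,1],[0.075,-0.026,0,0,1],[0.112,-0.039,0,0,1],[0.15,-0.052,0,0,1],[0.185,-0.064,0,0,1],[0.212,-0.074,0,0,1],[0.23,-0.08,0,0,1],[0.238,-0.083,0,0,1],[0.2392,-0.0832,0,0,1]]';python3 -m inch '[[0,0,0.01,0,1],[0,0,0.03,0,1],[0,0,0.055,0,1],[0,0,0.08,0,1],[0,0,0.1,0,1],[0,0,0.112,0,1],[0,0,0.118,0,1],[0,0,0.122,0,1],[0,0,0.124,0,1],[0,0,0.124,0,1]]';python3 -c "
from h import *
go(.4785,.235,.0535)
save('wrist','w9.png')
g=save('side','s9.png',(220,80,400,230),4)"
```

```text
time: 14.75
tcp_pos: [0.4781, 0.2353, 0.1826]
orientation: [0.855, 0.518, -0.001, 0.0]
ft_force: [0.8, -0.5, -2.0]
gripper_width: 0.373
time: 15.75
tcp_pos: [0.4789, 0.235, 0.0598]
orientation: [0.856, 0.518, 0.0, 0.0]
ft_force: [-0.5, -0.3, -0.9]
gripper_width: 0.378
tcp [0.4789 0.235  0.0598] yaw 62.33 zax [ 0.001  0.    -1.   ] t 15.75 w 0.378 F [-0.5 -0.3 -0.9]
delta tool [-0.0002 -0.0003  0.0063] twist 0.001 steps 0.1
```

View pics/s9.png

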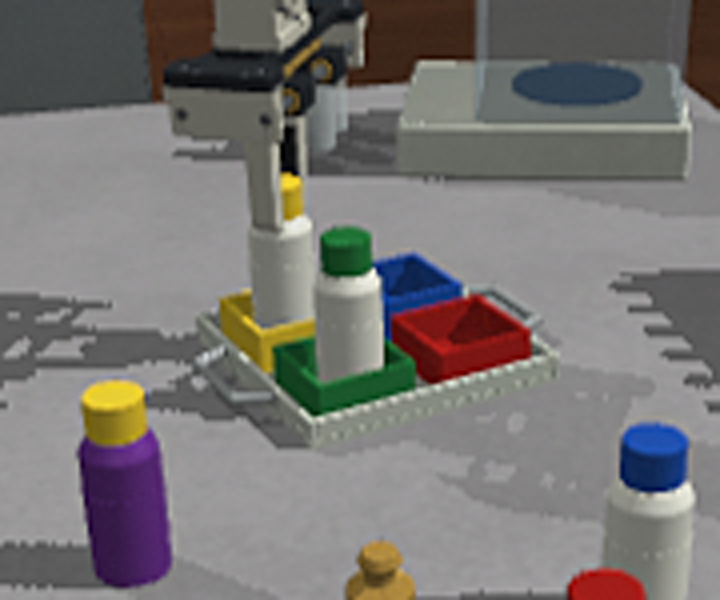

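View pics/w9.png

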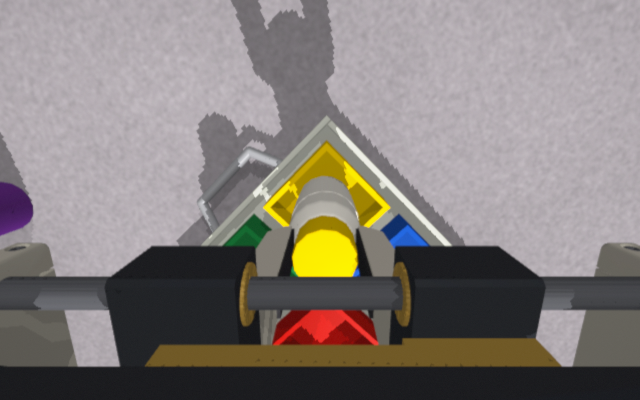

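Aligned in the yellow nest. Lower 6 mm, release, retract.

```bash
python3 -m inch '[[0,0,0.002,0,1],[0,0,0.004,0,1],[0,0,0.005,0,1],[0,0,0.006,0,1],[0,0,0.0065,0,1],[0,0,0.0065,0,1],[0,0,0.0065,0,1],[0,0,0.0065,0,1],[0,0,0.0065,0,1],[0,0,0.0065,0,1]]'; python3 -c "
from h import *
go(.4785,.235,.0535)"
```

```text
time: 16.85
tcp_pos: [0.4786, 0.235, 0.053]
orientation: [0.856, 0.518, 0.0, 0.0]
ft_force: [-0.9, -0.3, -1.7]
gripper_width: 0.374
tcp [0.4786 0.235  0.053 ] yaw 62.33 zax [ 0.  0. -1.] t 16.85 w 0.374 F [-0.9 -0.3 -1.7]
delta tool [-0.     -0.0001 -0.0005] twist 0.001 steps 0.0
```

```bash
python3 -m inch '[[0,0,0.0005,0,1],[0,0,0.001,0,1],[0,0,0.001,0,0.7],[0,0,0.001,0,0.2],[0,0,0.001,0,-0.2],[0,0,0.0,0,-0.4],[0,0,-0.01,0,-0.4],[0,0,-0.035,0,-0.4],[0,0,-0.075,0,-0.4],[0,0,-0.115,0,-0.4]]'; python3 -c "
from h import *
go(.612,-.127,.18)
save('side','s10.png',(200,80,440,300),3)"
```

```text
time: 17.85
tcp_pos: [0.4782, 0.2346, 0.1695]
orientation: [0.856, 0.518, -0.001, 0.0]
ft_force: [0.2, -0.2, -0.3]
gripper_width: 0.697
tcp [0.4782 0.2346 0.1695] yaw 62.33 zax [-0.001 -0.001 -1.   ] t 17.85 w 0.697 F [ 0.2 -0.2 -0.3]
delta tool [-0.2582  0.2864 -0.0104] twist 0.001 steps 7.7
```

View pics/s10.png

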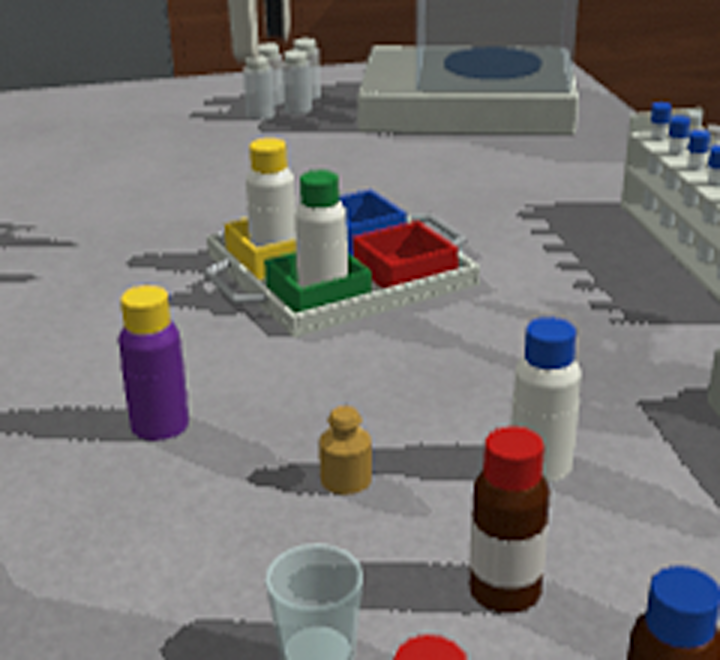

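Yellow is placed upright. Next is the blue sample, the white body at crop (547,400); the amber blue is in front at (683,620).

```bash
python3 -m inch '[[-0.01,0.011,-0.01,0,-0.4],[-0.035,0.039,-0.01,0,-0.4],[-0.067,0.074,-0.01,0,-0.4],[-0.099,0.11,-0.01,0,-0.4],[-0.131,0.145,-0.01,0,-0.4],[-0.163,0.181,-0.01,0,-0.4],[-0.195,0.216,-0.01,0,-0.4],[-0.225,0.25,-0.01,0,-0.4],[-0.248,0.275,-0.01,0,-0.4],[-0.258,0.2864,-0.01,0,-0.4]]';python3 -c "
from h import *
s=status.state()
go(.612,-.127,.0435)
f=save('wrist','w11.png');f['pose']=wristpose(f,s)
print(proj(f,[.612,-.127,.11]))"
```

```text
time: 18.9
tcp_pos: [0.612, -0.1317, 0.1773]
orientation: [0.857, 0.515, -0.001, 0.0]
ft_force: [-0.4, 0.1, 0.0]
gripper_width: 0.697
tcp [ 0.612  -0.1317  0.1773] yaw 62.06 zax [-0.001 -0.002 -1.   ] t 18.9 w 0.697 F [-0.4  0.1  0. ]
delta tool [ 0.0045 -0.0022  0.1338] twist -0.004 steps 2.7
(np.float64(329.06526297053216), np.float64(193.32730682286123))
```

View pics/w11.png

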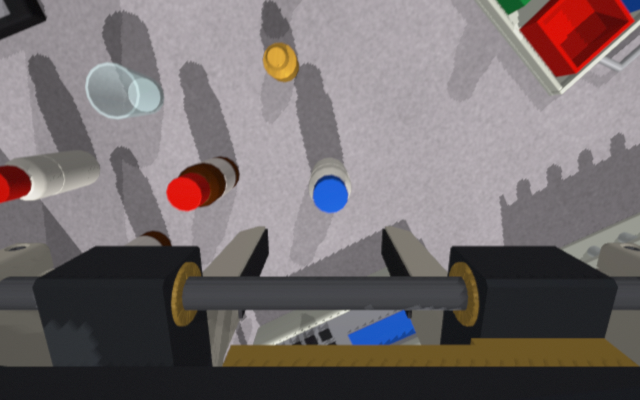

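Cap at (330,194) against (329,193): aligned. The measured lag was transient, the commanded pose is on target.

```bash
python3 -m inch '[[0.001,0,0.01,0,-0.4],[0.001,0,0.035,0,-0.4],[0.001,0,0.065,0,-0.4],[0.001,0,0.095,0,-0.4],[0.001,0,0.118,0,-0.4],[0.001,0,0.131,0,-0.4],[0.001,0,0.136,0,-0.4],[0.001,0,0.136,0,-0.4],[0.001,0,0.136,0,0.2],[0.001,0,0.136,0,0.6]]'; python3 -m inch '[[0,0,0,0,1],[0,0,0,0,1],[0,0,0,0,1],[0,0,0,0,1],[0,0,0,0,1],[0,0,-0.01,0,1],[0,0,-0.035,0,1],[0,0,-0.07,0,1],[0,0,-0.11,0,1],[0,0,-0.14,0,1]]';python3 -c "
from h import *
go(.564,.2615,.185)
save('wrist','w12.png')"
```

```text
time: 19.95
tcp_pos: [0.6137, -0.1256, 0.0431]
orientation: [0.856, 0.518, 0.001, 0.001]
ft_force: [-0.3, 0.3, -0.7]
gripper_width: 0.576
time: 20.95
tcp_pos: [0.6131, -0.1254, 0.1846]
orientation: [0.856, 0.518, 0.001, 0.0]
ft_force: [0.1, -0.2, -0.4]
gripper_width: 0.394
tcp [ 0.6131 -0.1254  0.1846] yaw 62.34 zax [ 0.001  0.    -1.   ] t 20.95 w 0.394 F [ 0.1 -0.2 -0.4]
delta tool [ 0.3199 -0.2231 -0.0004] twist 0.001 steps 7.8
```

View pics/w12.png

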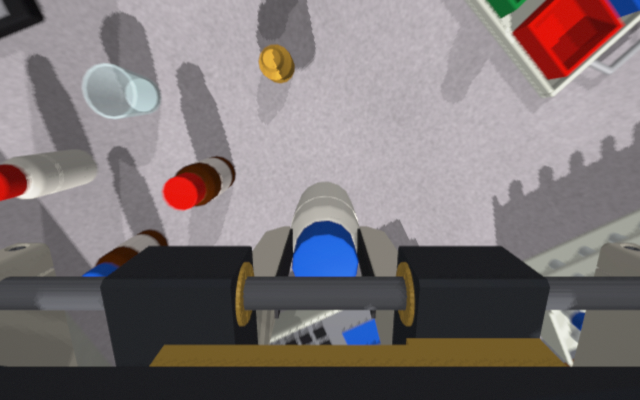

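Held upright. To the blue nest.

```bash
python3 -m inch '[[0.012,-0.008,0,0,1],[0.04,-0.028,0,0,1],[0.076,-0.053,0,0,1],[0.114,-0.08,0,0,1],[0.152,-0.106,0,0,1],[0.19,-0.133,0,0,1],[0.228,-0.159,0,0,1],[0.264,-0.184,0,0,1],[0.295,-0.206,0,0,1],[0.314,-0.219,0,0,1]]';python3 -c "
from h import *
go(.564,.2615,.0525)"
```

```text
time: 22.0
tcp_pos: [0.5617, 0.259, 0.1802]
orientation: [0.854, 0.52, -0.001, -0.001]
ft_force: [-0.4, -0.1, -2.1]
gripper_width: 0.395
tcp [0.5617 0.259  0.1802] yaw 62.61 zax [-0.003  0.    -1.   ] t 22.0 w 0.395 F [-0.4 -0.1 -2.1]
delta tool [0.0035 0.0013 0.1277] twist 0.005 steps 2.6
```

```bash
python3 -m inch '[[0.004,-0.002,0,0,1],[0.0055,-0.003,0.01,0,1],[0.0055,-0.003,0.03,0,1],[0.0055,-0.003,0.055,0,1],[0.0055,-0.003,0.08,0,1],[0.0055,-0.003,0.1,0,1],[0.0055,-0.003,0.115,0,1],[0.0055,-0.003,0.12,0,1],[0.0055,-0.003,0.122,0,1],[0.0055,-0.003,0.122,0,1]]';python3 -c "
from h import *
go(.564,.2615,.0525)
save('wrist','w13.png')
g=save('side','s13.png',(220,80,400,230),4)"
```

```text
time: 23.0
tcp_pos: [0.565, 0.2602, 0.0603]
orientation: [0.856, 0.517, 0.0, 0.0]
ft_force: [0.3, -0.1, -0.2]
gripper_width: 0.4
tcp [0.565  0.2602 0.0603] yaw 62.31 zax [ 0.  0. -1.] t 23.0 w 0.4 F [ 0.3 -0.1 -0.2]
delta tool [ 0.0007 -0.0015  0.0078] twist 0.0 steps 0.2
```

View pics/s13.png

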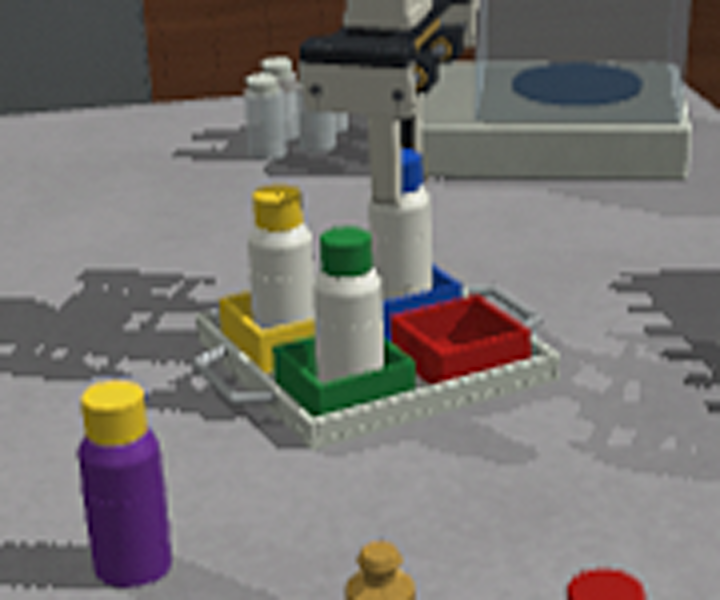

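View pics/w13.png

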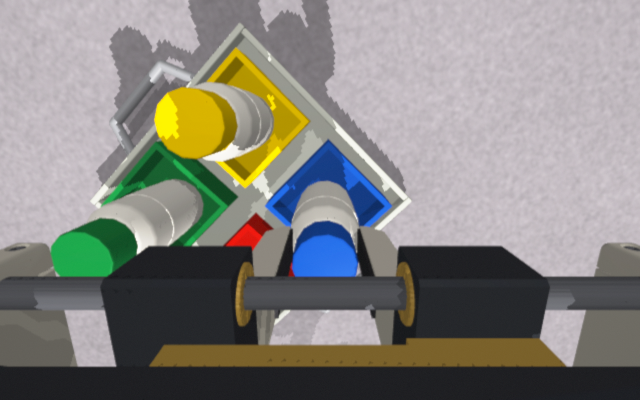

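Aligned in the blue nest. Lower and release.

```bash
python3 -m inch '[[0.001,0,0.002,0,1],[0.001,0,0.004,0,1],[0.001,0,0.005,0,1],[0.001,0,0.006,0,1],[0.001,0,0.0065,0,1],[0.001,0,0.007,0,1],[0.001,0,0.007,0,1],[0.001,0,0.007,0,1],[0.001,0,0.007,0,1],[0.001,0,0.007,0,1]]'; python3 -c "
from h import *
go(.564,.2615,.0525)"
```

```text
time: 24.1
tcp_pos: [0.5652, 0.2613, 0.053]
orientation: [0.856, 0.518, 0.0, 0.0]
ft_force: [-0.3, 0.8, -0.7]
gripper_width: 0.393
tcp [0.5652 0.2613 0.053 ] yaw 62.34 zax [ 0.  0. -1.] t 24.1 w 0.393 F [-0.3  0.8 -0.7]
delta tool [-0.0004 -0.0011  0.0005] twist 0.001 steps 0.0
```

```bash
python3 -m inch '[[0,0,0.0005,0,1],[0,0,0.001,0,1],[0,0,0.001,0,0.7],[0,0,0.001,0,0.2],[0,0,0.001,0,-0.2],[0,0,0.0,0,-0.4],[0,0,-0.01,0,-0.4],[0,0,-0.035,0,-0.4],[0,0,-0.075,0,-0.4],[0,0,-0.125,0,-0.4]]'; python3 -c "
from h import *
go(.462,-.389,.18)
save('side','s14.png')"
```

```text
time: 25.1
tcp_pos: [0.5642, 0.2608, 0.1787]
orientation: [0.856, 0.518, -0.001, 0.0]
ft_force: [0.1, 0.6, 0.9]
gripper_width: 0.702
tcp [0.5642 0.2608 0.1787] yaw 62.34 zax [-0.002 -0.001 -1.   ] t 25.1 w 0.702 F [0.1 0.6 0.9]
delta tool [-6.230e-01  2.112e-01 -1.000e-04] twist 0.001 steps 13.2
```

View pics/s14.png

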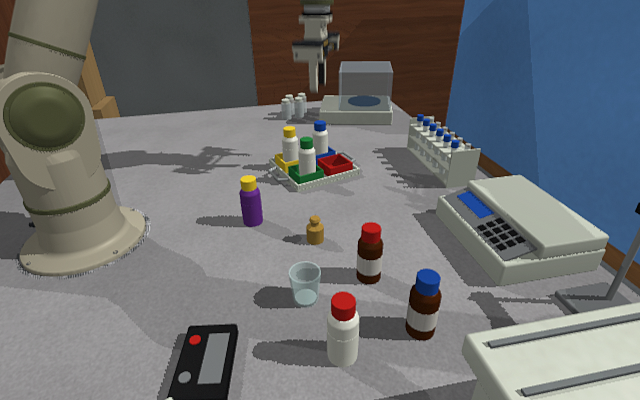

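```bash
python3 -m inch '[[-0.015,0.005,0,0,-0.4],[-0.05,0.017,0,0,-0.4],[-0.09,0.03,0,0,-0.4],[-0.13,0.044,0,0,-0.4],[-0.17,0.058,0,0,-0.4],[-0.21,0.071,0,0,-0.4],[-0.25,0.085,0,0,-0.4],[-0.29,0.098,0,0,-0.4],[-0.33,0.112,0,0,-0.4],[-0.37,0.125,0,0,-0.4]]';python3 -m inch '[[-0.04,0.014,0,0,-0.4],[-0.08,0.027,0,0,-0.4],[-0.12,0.041,0,0,-0.4],[-0.16,0.055,0,0,-0.4],[-0.195,0.066,0,0,-0.4],[-0.222,0.076,0,0,-0.4],[-0.242,0.082,0,0,-0.4],[-0.252,0.086,0,0,-0.4],[-0.253,0.086,0,0,-0.4],[-0.253,0.086,0,0,-0.4]]';python3 -c "
from h import *
s=status.state()
go(.462,-.389,.0435)
f=save('wrist','w15.png');f['pose']=wristpose(f,s)
print(proj(f,[.462,-.389,.11]))"
```

```text
time: 26.15
tcp_pos: [0.5025, -0.1266, 0.1776]
orientation: [0.856, 0.517, -0.0, -0.0]
ft_force: [0.4, -1.0, -0.2]
gripper_width: 0.703
time: 27.15
tcp_pos: [0.4626, -0.3875, 0.1776]
orientation: [0.856, 0.518, 0.0, -0.001]
ft_force: [-0.5, 0.0, -0.6]
gripper_width: 0.701
tcp [ 0.4626 -0.3875  0.1776] yaw 62.35 zax [-0.001  0.001 -1.   ] t 27.15 w 0.701 F [-0.5  0.  -0.6]
delta tool [-0.0017  0.0003  0.1341] twist 0.001 steps 2.7
(np.float64(322.45841839024365), np.float64(195.8978013227442))
```

View pics/w15.png

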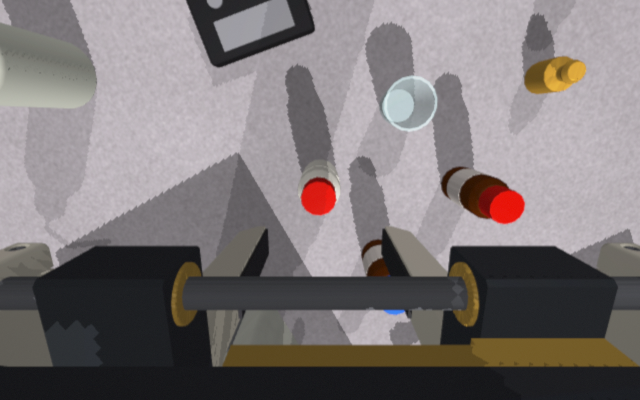

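White-bodied red sample, cap at (319,197); correct by −4.5 mm in tool x. The amber blue is over 100 mm off the jaw line.

```bash
python3 -m inch '[[-0.003,0,0.008,0,-0.4],[-0.0045,0,0.033,0,-0.4],[-0.0045,0,0.063,0,-0.4],[-0.0045,0,0.093,0,-0.4],[-0.0045,0,0.116,0,-0.4],[-0.0045,0,0.129,0,-0.4],[-0.0045,0,0.1345,0,-0.4],[-0.0045,0,0.1345,0,-0.4],[-0.0045,0,0.1345,0,0.2],[-0.0045,0,0.1345,0,0.6]]'; python3 -m inch '[[0,0,0,0,1],[0,0,0,0,1],[0,0,0,0,1],[0,0,0,0,1],[0,0,0,0,1],[0,0,-0.01,0,1],[0,0,-0.035,0,1],[0,0,-0.07,0,1],[0,0,-0.11,0,1],[0,0,-0.14,0,1]]';python3 -c "
from h import *
go(.591,.1755,.185)
save('wrist','w16.png')"
```

```text
time: 28.2
tcp_pos: [0.4612, -0.3928, 0.0445]
orientation: [0.856, 0.518, 0.0, 0.001]
ft_force: [-0.2, 0.0, -0.4]
gripper_width: 0.578
time: 29.2
tcp_pos: [0.4607, -0.3923, 0.186]
orientation: [0.856, 0.518, 0.0, 0.0]
ft_force: [0.7, -0.6, -1.0]
gripper_width: 0.38
tcp [ 0.4607 -0.3923  0.186 ] yaw 62.34 zax [ 0.001 -0.    -1.   ] t 29.2 w 0.38 F [ 0.7 -0.6 -1. ]
delta tool [ 0.5634 -0.1482  0.0009] twist 0.001 steps 11.7
```

View pics/w16.png

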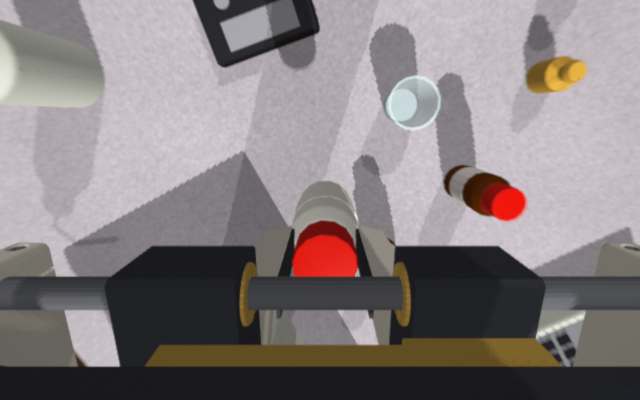

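```bash
python3 -m inch '[[0.012,-0.003,0,0,1],[0.04,-0.011,0,0,1],[0.075,-0.02,0,0,1],[0.11,-0.029,0,0,1],[0.145,-0.038,0,0,1],[0.18,-0.047,0,0,1],[0.215,-0.057,0,0,1],[0.25,-0.066,0,0,1],[0.285,-0.075,0,0,1],[0.32,-0.084,0,0,1]]';python3 -m inch '[[0.035,-0.009,0,0,1],[0.07,-0.018,0,0,1],[0.105,-0.028,0,0,1],[0.14,-0.037,0,0,1],[0.175,-0.046,0,0,1],[0.205,-0.054,0,0,1],[0.228,-0.06,0,0,1],[0.24,-0.063,0,0,1],[0.2434,-0.064,0,0,1],[0.2434,-0.064,0,0,1]]';python3 -m inch '[[0,0,0.005,0,1],[0,0,0.02,0,1],[0,0,0.045,0,1],[0,0,0.07,0,1],[0,0,0.09,0,1],[0,0,0.105,0,1],[0,0,0.115,0,1],[0,0,0.12,0,1],[0,0,0.122,0,1],[0,0,0.122,0,1]]';python3 -c "
from h import *
go(.591,.1755,.0535)
save('wrist','w17.png')
g=save('side','s17.png',(220,80,400,230),4)"
```

```text
time: 30.25
tcp_pos: [0.5335, -0.0673, 0.1821]
orientation: [0.855, 0.518, -0.001, -0.001]
ft_force: [0.1, -0.5, -1.3]
gripper_width: 0.381
time: 31.25
tcp_pos: [0.5904, 0.1748, 0.1827]
orientation: [0.856, 0.518, -0.001, 0.0]
ft_force: [-0.5, -0.3, -1.0]
gripper_width: 0.371
time: 32.25
tcp_pos: [0.5914, 0.1751, 0.0618]
orientation: [0.856, 0.517, 0.0, 0.0]
ft_force: [1.3, 0.6, -1.3]
gripper_width: 0.372
tcp [0.5914 0.1751 0.0618] yaw 62.32 zax [ 0.  0. -1.] t 32.25 w 0.372 F [ 1.3  0.6 -1.3]
delta tool [ 0.0002 -0.0005  0.0083] twist 0.0 steps 0.2
```

View pics/s17.png

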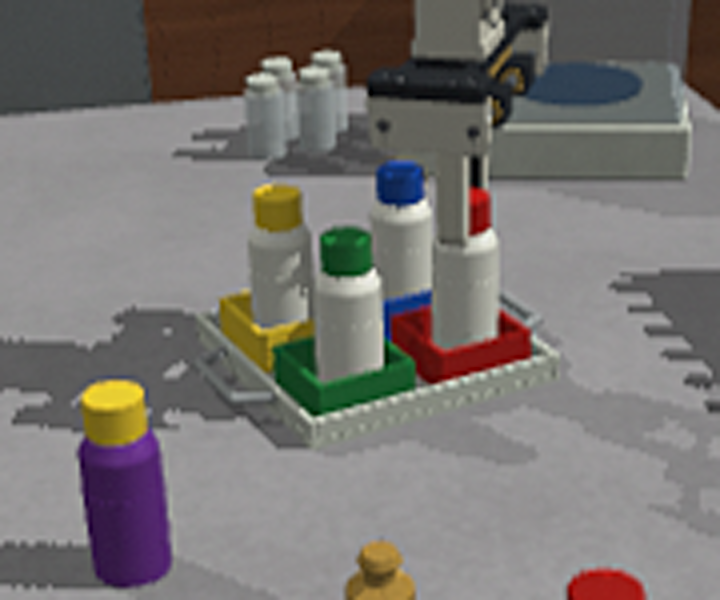

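View pics/w17.png

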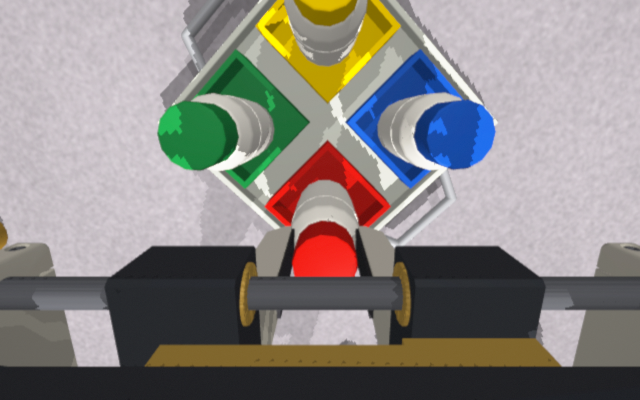

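Centred in the red nest. Lower, release, retract.

```bash
python3 -m inch '[[0,0,0.002,0,1],[0,0,0.004,0,1],[0,0,0.006,0,1],[0,0,0.007,0,1],[0,0,0.0075,0,1],[0,0,0.0075,0,1],[0,0,0.0075,0,1],[0,0,0.0075,0,1],[0,0,0.0075,0,1],[0,0,0.0075,0,1]]'; python3 -c "
from h import *
go(.591,.1755,.0535)"
```

```text
time: 33.35
tcp_pos: [0.5912, 0.1753, 0.054]
orientation: [0.856, 0.518, 0.0, 0.0]
ft_force: [1.0, 1.1, -2.0]
gripper_width: 0.38
tcp [0.5912 0.1753 0.054 ] yaw 62.34 zax [ 0.  0. -1.] t 33.35 w 0.38 F [ 1.   1.1 -2. ]
delta tool [ 0.0001 -0.0003  0.0005] twist 0.001 steps 0.0
```

```bash
python3 -m inch '[[0,0,0.0005,0,1],[0,0,0.001,0,1],[0,0,0.001,0,0.7],[0,0,0.001,0,0.2],[0,0,0.001,0,-0.2],[0,0,0.0,0,-0.4],[0,0,-0.01,0,-0.4],[0,0,-0.035,0,-0.4],[0,0,-0.075,0,-0.4],[0,0,-0.125,0,-0.4]]'; python3 -m inch '[[0,0.01,-0.02,0,-0.4],[0,0.03,-0.03,0,-0.4],[0,0.06,-0.03,0,-0.4],[0,0.1,-0.03,0,-0.4],[0,0.13,-0.03,0,-0.4],[0,0.15,-0.03,0,-0.4],[0,0.155,-0.03,0,-0.4],[0,0.155,-0.03,0,-0.4],[0,0.155,-0.03,0,-0.4],[0,0.155,-0.03,0,-0.4]]'; python3 -c "
from h import *
go(.591,.1755,.0535)
save('side','s18.png'); save('top','t18.png')"
```

```text
time: 34.35
tcp_pos: [0.5901, 0.175, 0.1797]
orientation: [0.856, 0.518, -0.001, -0.0]
ft_force: [1.2, 0.3, 0.4]
gripper_width: 0.698
time: 35.35
tcp_pos: [0.7275, 0.1045, 0.2093]
orientation: [0.855, 0.518, 0.0, -0.0]
ft_force: [-0.6, 0.7, 0.2]
gripper_width: 0.701
tcp [0.7275 0.1045 0.2093] yaw 62.42 zax [-0.     0.001 -1.   ] t 35.35 w 0.701 F [-0.6  0.7  0.2]
delta tool [-0.0004 -0.1538  0.1559] twist 0.002 steps 4.4
```

View pics/s18.png

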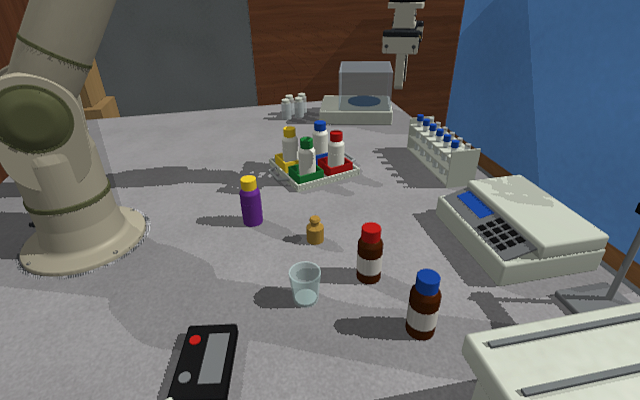

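View pics/t18.png

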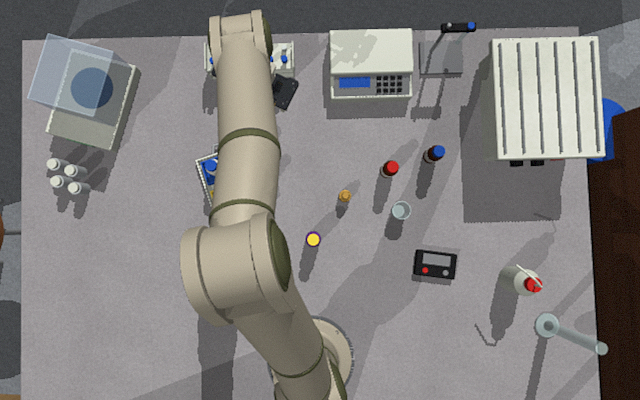

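All four stand in their nests, and the ambers are unmoved at (391,168) and (437,153). One enlarged check before handing in.

```bash
python3 -c "
from h import *
save('side','s19.png',(260,100,380,200),6)"
```

```text
(no output)
```

View pics/s19.png

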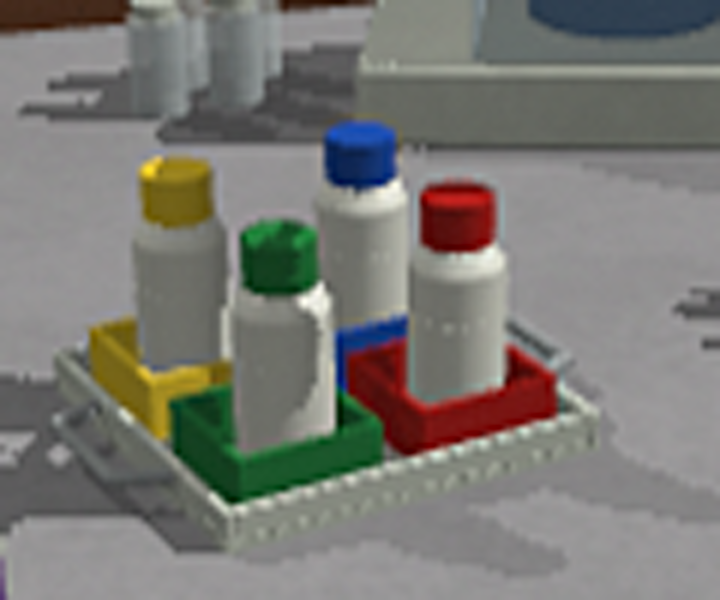

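Each of the four bottles stands upright in the nest of its cap colour, with the gripper well clear.

```bash
python3 -c "
from plant import manip
print(manip.close_job())"
```

```text
the job is handed in; nothing more can be done
None
```

I moved the four white sample bottles (green, yellow, blue, red) one at a time into the nests matching their caps, and handed the job in at about 35.5 s of the 106 s allowed. The system reported no verdict.

**Last checks:** the final side view shows all four upright in the right nests with the gripper well clear. The last top view shows both amber bottles where they started. The purple look-alike and the other items look untouched.

**Things that were off:**
- **Green bottle:** I pressed it onto its nest floor with about 29 N measured at the wrist before easing off and releasing. The other three were let go within about 1 mm of the floor.
- **Grip opening:** it read 35–37 mm on a 44 mm body, and the fingertips looked sunk into the bottle in the pictures. The holds stayed firm and the contact height was as expected.
- **Wrist and top cameras:** they disagreed by 2–4 mm. I corrected for this from the wrist views.

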